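# Start a self-tapping screw in the pump module's mounting boss

## Task

Take the square-headed self-tapping screw from the metal rack and stand it, point down, in the pilot hole of the grey boss on the pump module's springy white cover. Then press it down firmly, with about 20 N and never more than 30 N, while turning it clockwise by at least half a turn, so that it cuts its first thread. Let go and leave the screw standing upright in the hole, and leave the other things alone.

Things in the scene. Friction and masses are not known exactly. Their poses are not given: they have to be found in the camera images.
- screw_head (a point): centre of the square head of the bare steel self-tapping screw, the taller of the two in the rack. The head is a 20 x 20 mm square block, 24 mm high (12 mm above and below this point), gripped across two opposite flats; its x and y axes are square to the flats, z points up along the screw. In the rack its underside stands 12 mm above the rack's top
- screw_tip (a point): the tip of the same screw, 46 mm below screw_head along its axis. Between head and tip runs a round threaded shank, 10 mm in diameter and 34 mm long, which narrows over its last 10 mm to a blunt cutting tip about 9 mm across. The screw weighs about 60 g
- pilot_hole (a point): centre of the mouth of the pilot hole, in the middle of the top face of the grey plastic boss (44 x 44 mm, 24 mm high) on the module's white cover; z points up along the hole, 12 mm wide, slightly chamfered. The screw's tip goes in freely for 16 mm and there meets uncut material; the underside of the head is then 18 mm above the boss
- cover: white sheet cover of the pump module, 236 x 216 x 3 mm; origin at the centre of its underside, 70 mm above the table; z up. The boss stands 30 mm towards its -x and 20 mm towards its +y from the middle. It gives straight down under load like a spring, about 1 mm for every 5 N (12 mm at most), and springs back. More than 30 N dents it
- thread (a joint): thread cut so far, rad of clockwise turn seen from above: 0 uncut, 3.14 half a turn, 5.5 the most. The screw sinks 1 mm per radian cut. It cuts (torque about 0.03 N m) only if turned clockwise and pressed down at once: below some 10 to 16 N (friction varies) it slips round uncut; pressing alone does nothing; turning back under load undoes it
- rack: fixed aluminium block 60 x 160 x 30 mm with two vertical holes of 12 mm diameter and 22 mm depth, 45 mm to either side of its middle along its y axis; origin at the centre of its underside, z up. One hole holds the square-headed screw, the other the round-headed one
- round_screw_head (a point): centre of the round steel head (24 mm wide, 12 mm high) of the other, lower screw in the rack; to be left alone
- bottle: closed amber glass bottle with blue cap, 70 mm wide, 150 mm high, origin under its centre; to be left alone
- screwdriver: screwdriver lying on the bench, its own x along the blade; to be left alone
- vial_tray: low white divided tray 100 x 160 x 30 mm, origin under its centre; to be left alone
Things that resemble listed ones, but are neither listed nor needed, are in the scene too. Of the things like the rack, leave any that is yellow; of the rest the larger one is meant.

How it is judged:
By the outcome, as a careful person would: the job done as asked, in the order asked, and still so for the second after the job is handed in, with the robot touching nothing.
It also fails if it takes over 72 s, if anything falls off the work surface, if the arm or the gripper's body presses on something with over 40 N, if the wrist force passes 120 N, or if a joint passes its speed limit or range.

## Robot

A 7-joint arm with a two-finger parallel gripper is mounted at the origin on the work surface. World frame = base frame: x ahead of the robot, y to its left, z up, the work surface at z = 0. Lengths are in mm, angles in rad, forces in N, time in s.
With the tool pointing down it reaches from about 400 to 875 mm from the base axis. Payload 19.3 kg.
Tool frame: the origin (TCP) lies at the very end of the fingers, on their centre line; the grasp point (between the pads) lies 19 mm behind it (grip_point_offset is the z of the grasp point in the tool frame, in mm); z points along the fingers, x is the direction in which the jaws open and shut, and the axes are right-handed (so a half turn about z gives the same grasp; the last joint's range is limited). The gripper opens to 85 mm and grips with 20 to 120 N. Pads are 22 mm wide; open, the fingers measure 114 mm over their backs; the gripper's body (76 mm by 85 mm) begins 54 mm behind the grasp point. The pads swing forward as they close: fully open they stand 13 mm farther back than shut.
Start: joints at [1.28, 0.521, -0.036, 1.599, 0.021, 1.021, -0.113], TCP at [136.853, -609.824, 210.591] pointing down, gripper open.
Joint ranges: [-2.91, 2.91], [-0.3, 2.13], [-1.5, 1.42], [0.17, 2.43], [-1.26, 4.41], [0.16, 1.93], [-2.52, 2.52]. Speed limits (rad/s): [1.89, 1.89, 2.39, 2.39, 3.01, 3.01, 3.01].

## Interface

Orientations are given as a 3x3 rotation matrix whose columns are the frame's x, y, z axes.
In Python, from workcell import movep, movel, goto_joints, open_gripper, clamp, wait, inverse_kinematics, read_state, camera, PlanningError, finish_job, grip_point_offset gives the robot as it stands. Calls block until the motion is done:
- movep(position, orientation): joint-space move of the TCP to a pose.
- movel(position, frame=None, max_speed=150, guard=None): straight line of the TCP; frame=None keeps the orientation; max_speed is the mean speed in mm/s. With guard (N) it stops when the force on the tool has changed by that much, and returns True; else False.
- goto_joints(angles): joint-space move.
- open_gripper() and clamp(): open the fingers fully, or close them until they stop; the grip force is fixed at half the most.
- wait(seconds).
- inverse_kinematics(position, orientation): joint angles nearest the present ones, or None.
- read_state(): the state.
- camera(name): name is "side" or "top" or "wrist"; returns a dict with "image" (384x512x3 uint8, blue, green, red), "range_z" (384x512 float32, mm along the optical axis (not along the pixel's ray), 0 where there is no reading), "fx", "fy", "cx", "cy" (pixels), "dist_coeffs" ([k1, k2, p1, p2, k3] as OpenCV has them; the pictures are not rectified), "cam_to_world" (4x4, takes a point from camera to world coordinates). Camera axes: x right, y up, looking along -z (the intrinsics and any distortion apply to the point x, -y, -z); pixel columns grow to the right and rows downward; lengths in mm; the calibration is good to about 2 mm. A picture is of the moment at which its call begins.
A pose or a line that the arm cannot do raises PlanningError and nothing moves.
- finish_job(): hands the job in, once; it reports no verdict.
The state is a dict: "time": time; "qpos": joint angles; "qvel": joint speeds; "joint_efforts": joint torques, N m; "eef_pos": TCP position; "tool_rot": TCP orientation; "ft_force": force on the tool from outside, world axes, zero at the start; "torque": the same for the moment, N m; "finger_gap": finger opening in mm.
Only numpy, scipy, OpenCV 4.12 (cv2) and the standard library are available. Lean on these libraries where they do the work, as an engineer would, in place of code of your own. Each camera call takes 0.05 s, during which the arm holds its last target. There are 200 camera calls.

## Working session

There is one attempt and no reset: what is moved stays moved. The work goes in short steps, each a Python script; the robot and the scene stay as the last script left them, time stands still between calls to the robot, and variables do not carry over. Pictures are saved under pics/ and viewed, about 8 in all and at most 12, crops included, and the job is handed in when it is done.

```bash
ls; mkdir -p pics
cat > h.py <<'E'
import numpy as np, cv2, pickle
from workcell import *
def snap(n,f):
    c=camera(n); cv2.imwrite(f'pics/{f}.png',c['image']); pickle.dump(c,open(f'pics/{f}.pkl','wb')); return c
def load(f): return pickle.load(open(f'pics/{f}.pkl','rb'))
def K(c): return np.array([[c['fx'],0,c['cx']],[0,c['fy'],c['cy']],[0,0,1.]])
def ray(c,uv):
    p=cv2.undistortPoints(np.array(uv,float).reshape(-1,1,2),K(c),np.array(c['dist_coeffs'],float)).reshape(-1,2)
    d=np.c_[p[:,0],-p[:,1],-np.ones(len(p))]
    T=np.array(c['cam_to_world']); return T[:3,3], d@T[:3,:3].T
def onplane(c,uv,z):
    o,d=ray(c,uv); return o+d*((z-o[2])/d[:,2])[:,None]
def deproj(c,uv):
    uv=np.array(uv,int).reshape(-1,2); o,d=ray(c,uv); return o+d*c['range_z'][uv[:,1],uv[:,0]][:,None]
def proj(c,P):
    T=np.linalg.inv(np.array(c['cam_to_world'])); q=np.atleast_2d(P)@T[:3,:3].T+T[:3,3]; q=q*[1,-1,-1]
    return cv2.projectPoints(q,np.zeros(3),np.zeros(3),K(c),np.array(c['dist_coeffs'],float))[0].reshape(-1,2)
E
python3 - <<'E'
from h import *
s=read_state(); print(s)
for n in('top','side'):
    c=snap(n,n+'0'); print(n,np.round(c['cam_to_world'],3).tolist(),c['fx'],c['dist_coeffs'])
a=np.hstack([load('top0')['image'],load('side0')['image']]);
E
```

```text
pics
{'time': 0.0, 'qpos': array([ 1.27983164,  0.52201446, -0.03634767,  1.60000031,  0.02122646,
        1.02113684, -0.11284332]), 'qvel': array([ 3.73876939e-06,  3.87647077e-04, -4.26095327e-04,  4.83241509e-05,
       -5.48579498e-04,  1.32012290e-03, -6.27989730e-04]), 'joint_efforts': array([ 3.92900183e-04, -9.27100325e+01,  1.97938152e+00, -3.69925511e+01,
        1.77549210e-02,  7.90971302e-03,  4.38631309e-05]), 'eef_pos': array([ 136.74333206, -609.47590382,  210.02801488]), 'tool_rot': array([[ 2.18954125e-01, -9.75735091e-01, -3.51359607e-04],
       [-9.75734454e-01, -2.18954385e-01,  1.11921402e-03],
       [-1.16898812e-03,  9.77771463e-05, -9.99999312e-01]]), 'ft_force': array([-0.04262349, -0.10115261,  0.07121714]), 'torque': array([0.04693551, 0.04598514, 0.05581293]), 'finger_gap': 85.54249803094315}
top [[0.005, 0.999, -0.051, 419.368], [-1.0, 0.006, 0.014, 67.384], [0.014, 0.051, 0.999, 1544.498], [0.0, 0.0, 0.0, 1.0]] 485.03110870688397 [0.0710967 0.        0.        0.        0.       ]
side [[-0.902, 0.235, -0.363, 87.521], [-0.432, -0.491, 0.756, 966.622], [-0.0, 0.839, 0.544, 720.127], [0.0, 0.0, 0.0, 1.0]] 454.3093828140762 [-0.0234492  0.         0.         0.         0.       ]
```

View pics/top0.png

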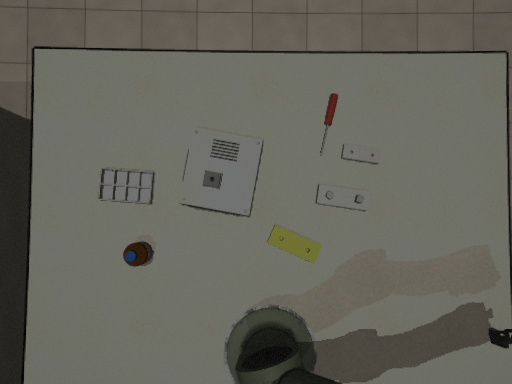

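View pics/side0.png

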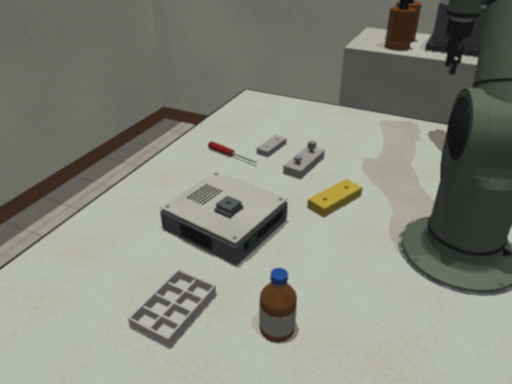

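Top view: the rack candidates are the large grey block (343,197), the small grey one (360,153) and the yellow one (294,243). The large grey one is meant. Its two screws are at (330,195) and (359,199). In the side view the taller one is at (312,147), which is probably the one at (359,199) in the top view. The boss is at (213,179) in the top view. Next is a close crop to check the choice.

Run:
```python
from h import *
t,s=load('top0'),load('side0')
print(deproj(t,[(330,195),(359,199),(343,197),(213,179),(222,200)]).round(1))
P=onplane(t,[(330,195),(359,199)],54); print(P.round(1)); print('in side',proj(s,P).round(1))
print('boss',onplane(t,[(212.5,179)],97).round(1), proj(s,onplane(t,[(212.5,179)],97)))
a=cv2.resize(t['image'][170:220,305:385],None,fx=7,fy=7,interpolation=2)[:, :400]
a=cv2.resize(t['image'][175:215,310:375],(390,240),interpolation=2); b=cv2.resize(s['image'][130:180,270:335],(390,300),interpolation=2)
cv2.imwrite('pics/crop.png',np.vstack([a,b]))
```

```text
[[ 487.8 -179.9   54. ]
 [ 475.6 -266.6   63.9]
 [ 482.8 -224.2   31.4]
 [ 533.2  178.7   76.5]
 [ 469.9  151.2   72. ]]
[[ 487.8 -179.9   54. ]
 [ 476.  -268.9   54. ]]
in side [[298.9 155.8]
 [312.4 144.3]]
boss [[531.6 178.6  97. ]] [[229.5939501 201.2144565]]
```

View pics/crop.png

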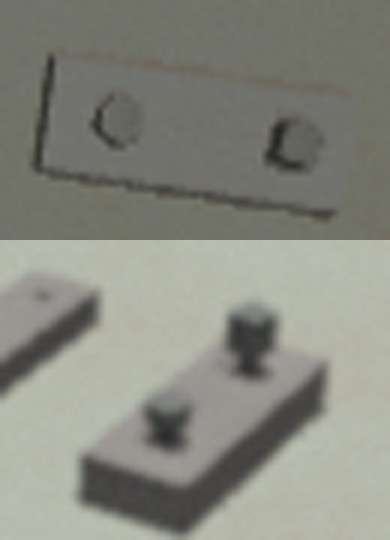

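The crop confirms it: in the side view the square-headed, taller screw is the upper right one, at top-view pixel (359,199). That puts it near (476,-267). Next I check the joint-7 range and take a wrist look above the screw.

```bash
cat >> h.py <<'E'
def R(th): c,s=np.cos(th),np.sin(th); return np.array([[c,s,0],[s,-c,0],[0,0,-1.]])
E
python3 - <<'E'
from h import *
print(grip_point_offset)
for nm,p in(('screw',[476,-267,150]),('boss',[532,179,150])):
  for d in range(-180,181,30):
    q=inverse_kinematics(p,R(np.radians(d))); print(nm,d,None if q is None else np.round(q,2))
movep([476,-267,230],R(np.radians(-98)))
s=read_state(); print(s['time'],s['eef_pos'],s['qpos'].round(2),s['ft_force'])
c=snap('wrist','w1'); print(np.round(c['cam_to_world'],2).tolist(),c['fx'])
E
```

```text
-18.700000000000003
screw -180 [ 0.14  0.5   0.36  1.88 -0.24  0.8  -2.51]
screw -150 [ 0.3   0.48  0.14  1.88 -0.09  0.79 -2.13]
screw -120 [ 0.4   0.47  0.01  1.87 -0.01  0.8  -1.69]
screw -90 [ 0.5   0.47 -0.12  1.87  0.08  0.81 -1.24]
screw -60 [ 0.58  0.48 -0.24  1.86  0.15  0.82 -0.78]
screw -30 [ 0.67  0.49 -0.36  1.86  0.23  0.83 -0.33]
screw 0 [ 0.75  0.51 -0.48  1.85  0.3   0.85  0.13]
screw 30 [ 0.82  0.53 -0.58  1.85  0.37  0.88  0.59]
screw 60 [ 0.88  0.54 -0.66  1.84  0.42  0.9   1.07]
screw 90 [ 0.95  0.57 -0.76  1.84  0.49  0.93  1.53]
screw 120 [ 1.22  0.81 -1.28  1.83  0.85  1.18  1.76]
screw 150 [-0.27  0.74  1.05  1.9  -0.78  0.98 -2.52]
screw 180 [ 0.14  0.5   0.36  1.88 -0.24  0.8  -2.51]
boss -180 [ 0.37  0.84 -1.28  1.79  0.86  1.21  1.98]
boss -150 [-0.99  0.66  0.84  1.86 -0.61  0.91 -2.48]
boss -120 [-0.84  0.57  0.59  1.85 -0.41  0.85 -2.14]
boss -90 [ 0.03  0.57 -0.65  1.81  0.42  0.91 -2.38]
boss -60 [ 0.1   0.59 -0.75  1.8   0.49  0.94 -1.91]
boss -30 [ 0.22  0.67 -0.96  1.8   0.63  1.02 -1.51]
boss 0 [ 0.32  0.76 -1.15  1.79  0.77  1.12 -1.09]
boss 30 [ 0.31  0.75 -1.13  1.79  0.76  1.11 -0.56]
boss 60 [ 0.34  0.79 -1.2   1.79  0.81  1.15 -0.07]
boss 90 [ 0.37  0.83 -1.26  1.79  0.85  1.2   0.41]
boss 120 [ 0.28  0.72 -1.07  1.79  0.71  1.08  1.05]
boss 150 [ 0.37  0.84 -1.28  1.79  0.86  1.21  1.45]
boss 180 [ 0.37  0.84 -1.28  1.79  0.86  1.21  1.98]
1.8583 [ 475.56424042 -267.94403631  229.96231865] [ 0.5   0.38 -0.12  1.78  0.05  0.98 -1.36] [ 0.25151053 -0.50325226  0.76073622]
[[-0.14, 0.95, 0.28, 546.7], [-0.99, -0.14, -0.04, -278.4], [0.0, -0.28, 0.96, 393.81], [0.0, 0.0, 0.0, 1.0]] 275.20789765794996
```

View pics/w1.png

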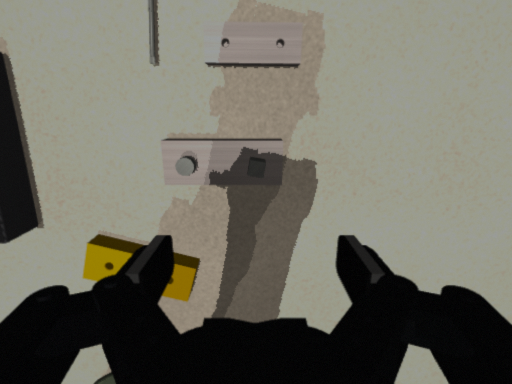

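Wrist view: the rack spans (163–282, 139–185). The round screw is at (186,166) and the square head, in shadow, at (257,167). I locate the head from depth and colour together.

```bash
cat >> h.py <<'E'
def cloud(c):
    h,w=c['range_z'].shape; v,u=np.mgrid[:h,:w]; o,d=ray(c,np.c_[u.ravel(),v.ravel()]); return (o+d*c['range_z'].ravel()[:,None]).reshape(h,w,3)
def toprect(c,zlo,zhi,xy,r):
    """contour of the blob at height zlo..zhi near xy -> rect on plane"""
    P=cloud(c); m=(P[...,2]>zlo)&(P[...,2]<zhi)&(np.hypot(P[...,0]-xy[0],P[...,1]-xy[1])<r)&(c['range_z']>0)
    q=P[m]; z=np.median(q[:,2]); v,u=np.nonzero(m)
    uv=onplane(c,np.c_[u,v],z)[:,:2]
    return m.sum(),z,q.mean(0),cv2.minAreaRect(uv.astype(np.float32)),(u.min(),u.max(),v.min(),v.max())
E
python3 - <<'E'
from h import *
c=load('w1'); P=cloud(c)
print(P[160:176:3,245:272:3,2].round(0))
print('sq',toprect(c,58,74,(476,-267),25)); print('round',toprect(c,48,60,(488,-180),25)); print('rack',toprect(c,24,36,(482,-224),90))
print(proj(c,[476,-267,66]))
a=cv2.convertScaleAbs(c['image'][135:195,150:300],alpha=2.5); cv2.imwrite('pics/c2.png',cv2.resize(a,None,fx=5,fy=5,interpolation=2))
E
```

```text
[[30. 31. 66. 65. 62. 59. 56. 31. 31.]
 [32. 30. 67. 67. 65. 66. 67. 31. 30.]
 [31. 51. 66. 65. 67. 66. 67. 29. 31.]
 [31. 68. 67. 67. 66. 67. 67. 30. 31.]
 [30. 67. 67. 65. 66. 66. 67. 31. 31.]
 [29. 67. 67. 66. 65. 67. 65. 31. 32.]]
sq (np.int64(281), np.float64(66.57235528084777), array([ 477.96808695, -270.89083491,   66.29428663]), ((477.92205810546875, -270.9419860839844), (19.841510772705078, 21.095067977905273), 72.21772766113281), (np.int64(247), np.int64(265), np.int64(159), np.int64(177)))
round (np.int64(289), np.float64(54.423664286374844), array([ 490.40921128, -182.69552625,   54.18321563]), ((490.44921875, -182.83761596679688), (22.50900650024414, 23.434743881225586), 78.31640625), (np.int64(176), np.int64(194), np.int64(157), np.int64(175)))
rack (np.int64(4681), np.float64(30.6932062890441), array([ 485.35024715, -226.47542724,   30.63985204]), ((484.2811584472656, -226.49937438964844), (159.62998962402344, 59.52213668823242), 81.88433074951172), (np.int64(161), np.int64(282), np.int64(140), np.int64(184)))
[[253.13084043 169.98457427]]
```

View pics/c2.png

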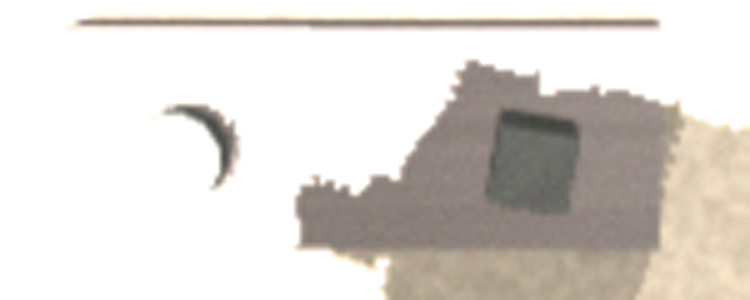

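The depth blob gives the head top at (477.9,-270.9,66.5) with a yaw of 72°. The rack geometry agrees within 0.2 mm. I go in closer, measure once more, and grasp.

Run:
```python
from h import *
th=np.radians(72.2-180)
movep([477.9,-270.9,130],R(th))
c=snap('wrist','w2'); s=read_state(); print(s['time'],s['eef_pos'])
n,z,m,r,bb=toprect(c,58,74,(478,-271),25); print(n,z,m,r,bb)
x,y=r[0]; a=r[2]%90
if n>200 and np.hypot(x-477.9,y+270.9)<4 and abs(r[1][0]-20)<3 and abs(r[1][1]-20)<3:
    th=np.radians(a+ (90*round((72.2-a)/90)) -180); print('go',np.degrees(th))
    movel([x,y,130],R(th)); print(read_state()['eef_pos'])
    print(movel([x,y,37],max_speed=80,guard=10)); print(read_state()['eef_pos'],read_state()['ft_force'])
    clamp(); s=read_state(); print(s['finger_gap'],s['ft_force'],s['eef_pos'],s['time'])
```

```text
2.4417 [ 478.70228769 -271.51288479  131.62943361]
535 66.39688620649972 [ 478.47846201 -271.20869839   66.06621512] ((478.6461181640625, -271.5335388183594), (19.07333755493164, 21.87779426574707), 71.5626449584961) (np.int64(243), np.int64(265), np.int64(182), np.int64(206))
go -108.4373550415039
[ 479.27447014 -271.93672101  131.29167814]
False
[ 478.96726465 -271.70084103   37.47612269] [ 0.03720696 -0.53228179 -0.15402072]
17.905623098136655 [-0.47915554 -0.88991887  3.58362429] [ 478.67956353 -271.77146078   37.14559933] 4.6333
```

Run:
```python
from h import *
p=read_state()['eef_pos']
movel([p[0],p[1],200]); s=read_state(); print(s['time'],s['finger_gap'],s['ft_force'],s['qpos'].round(2))
movep([532,179,220],R(np.radians(20))); s=read_state(); q=s['qpos']; print(s['time'],q.round(2),s['eef_pos'])
q=q.copy(); q[6]=2.3; goto_joints(q); wait(.3); s=read_state(); print(s['time'],s['qpos'].round(3),s['eef_pos'],np.degrees(np.arctan2(*s['tool_rot'][[1,0],0])),s['finger_gap'])
print(s['tool_rot'].round(3))
c=snap('wrist','w3'); print(np.round(c['cam_to_world'],2).tolist())
```

```text
5.8667 17.845758472865594 [ 0.39494287 -0.65175129 -1.17500336] [ 0.47  0.42 -0.08  1.81  0.04  0.92 -1.52]
7.5333 [ 0.07  0.48 -0.69  1.74  0.35  1.05 -0.4 ] [532.2939658  177.84832515 219.74717139]
10.225 [ 0.07   0.485 -0.694  1.735  0.351  1.05   2.3  ] [532.27635149 177.86511824 219.76056647] 174.4413077924736 17.588492291478726
[[-0.995  0.097 -0.   ]
 [ 0.097  0.995 -0.001]
 [ 0.    -0.001 -1.   ]]
[[-1.0, -0.09, -0.03, 526.22], [0.1, -0.96, -0.28, 106.69], [0.0, -0.28, 0.96, 383.67], [0.0, 0.0, 0.0, 1.0]]
```

View pics/w3.png

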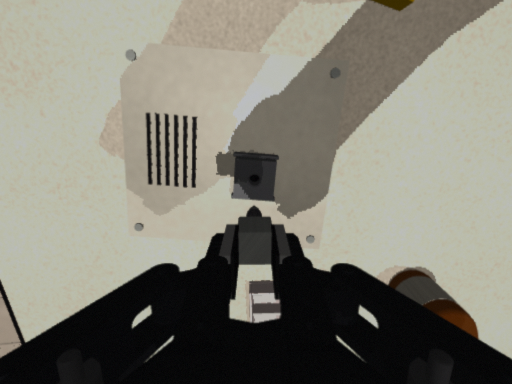

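Wrist view: the screw is held upright with its tip at (254,208). The boss is at (233–279, 153–200) and the hole at (255,178). I measure both.

Run:
```python
from h import *
c=load('w3'); P=cloud(c)
print('boss',toprect(c,88,104,(532,178),40))
# hole: darkest blob on boss
g=cv2.cvtColor(c['image'],cv2.COLOR_BGR2GRAY); print(g[168:190,244:268:2])
print('tip depth z / y'); print(P[202:224:2,246:264:2,2].round(0)); print(P[202:224:2,246:264:2,1].round(0))
print('bosspx z');print(P[168:190:3,240:272:4,2].round(0))
print(onplane(c,[(254.5,177.5)],94),proj(c,[[532.3,177.9,190.6],[532.3,177.9,94]]))
print('cover z',np.median(P[200:230,150:200,2]))
```

```text
boss (np.int64(1619), np.float64(97.52192973995426), array([533.26979257, 177.94804984,  97.30792243]), ((533.3364868164062, 178.29296875), (45.664268493652344, 43.93431854248047), 79.90877532958984), (np.int64(233), np.int64(276), np.int64(158), np.int64(201)))
[[33 34 34 34 33 33 33 34 33 35 45 47]
 [32 33 32 35 33 34 33 33 33 35 46 45]
 [33 33 33 33 34 33 33 32 33 34 45 47]
 [33 34 33 34 33 34 34 34 32 35 46 45]
 [34 34 34 33 34 32 34 32 33 34 47 44]
 [35 33 34 34 32 30 31 33 32 37 45 46]
 [32 34 33 32 26 23 26 31 33 36 47 45]
 [33 32 34 26 14  9 10 27 33 38 48 45]
 [33 33 32 17  5  5  9 18 33 44 45 47]
 [34 32 28 10  9  6  5  9 30 44 46 46]
 [32 33 28  9  7  8  4  7 28 44 46 46]
 [33 32 28 12  8  6  4 13 29 45 46 45]
 [33 33 32 21  8  7  6 18 30 45 46 45]
 [36 35 36 25 14 11 17 23 33 46 46 47]
 [41 37 38 26 23 21 23 24 32 46 46 47]
 [45 45 40 30 23 24 24 27 39 45 46 45]
 [46 46 42 37 27 26 24 35 43 45 44 45]
 [44 44 45 41 35 30 33 37 45 44 46 45]
 [44 45 45 44 40 38 38 42 45 46 47 47]
 [45 46 45 44 43 42 44 46 45 45 45 44]
 [45 49 44 44 44 45 44 46 45 44 45 45]
 [48 45 45 45 45 4
[... 813 characters left out ...]
 175. 175. 174. 174. 174. 175. 176. 225.]
 [177. 175. 174. 174. 174. 174. 174. 176. 228.]
 [177. 175. 174. 174. 174. 174. 175. 176. 231.]
 [169. 169. 169. 169. 169. 169. 170. 169. 170.]
 [169. 169. 169. 169. 170. 169. 170. 169. 170.]
 [169. 169. 169. 170. 169. 170. 169. 170. 170.]]
bosspx z
[[98. 98. 98. 96. 97. 98. 97. 97.]
 [98. 97. 98. 98. 97. 98. 97. 97.]
 [97. 97. 98. 97. 96. 98. 97. 97.]
 [97. 98. 97. 81. 82. 98. 98. 97.]
 [99. 98. 96. 82. 81. 95. 98. 98.]
 [97. 98. 96. 88. 89. 98. 98. 98.]
 [99. 97. 98. 95. 97. 97. 98. 97.]
 [97. 98. 98. 97. 97. 98. 98. 98.]]
[[532.67824357 176.99392854  94.        ]] [[255.31796914 209.31825771]
 [254.92920514 178.27628639]]
cover z 73.37128438103724
```

Run:
```python
from h import *
from scipy.optimize import least_squares
c=load('w3'); P=cloud(c)
m=(P[...,2]>201)&(P[...,2]<215)&(np.hypot(P[...,0]-533,P[...,1]-178)<14)
q=P[m]
f=least_squares(lambda p:np.hypot(q[:,0]-p[0],q[:,1]-p[1])-5,[533,179],loss='soft_l1',f_scale=.5); print('shank',m.sum(),f.x)
for z0 in (190,195,200,205,210):
    k=(P[...,2]>z0)&(P[...,2]<z0+5)&(np.hypot(P[...,0]-533,P[...,1]-178)<14); print(z0,k.sum(),P[k].mean(0).round(2) if k.any() else '')
k=(P[...,2]>215)&(P[...,2]<250)&(np.hypot(P[...,0]-533,P[...,1]-178)<14); print('head front',k.sum(),P[k].mean(0))
m=(abs(P[...,2]-97.4)<2.6)&(np.hypot(P[...,0]-533,P[...,1]-178)<36)
m=cv2.morphologyEx(m.astype(np.uint8),cv2.MORPH_CLOSE,np.ones((13,13))); 
v,u=np.nonzero(m); W=onplane(c,np.c_[u,v],97.4)[:,:2].astype(np.float32); print('boss',cv2.minAreaRect(W),W.mean(0))
# hole: pixels darker than 29 in neighbourhood of mouth
g=cv2.cvtColor(c['image'],cv2.COLOR_BGR2GRAY)[168:190,244:268]
loc=np.where(np.arange(22)[:,None]<13,29,38)
hm=(g<loc).astype(np.uint8); n,l,st,ce=cv2.connectedComponentsWithStats(hm); i=1+st[1:,4].argmax(); print(st[i],ce[i]+[244,168])
x,y,w,h=st[i][:4]; ctr=(244+x+(w-1)/2,168+y+(h-1)/2); print('hole',ctr,onplane(c,[ctr],97.4),'mm',w/1.0)
# cover corners screws for a check
```

```text
shank 87 [533.55188712 178.74340794]
190 20 [533.45 175.83 192.86]
195 13 [534.23 175.75 198.53]
200 38 [533.14 174.73 202.49]
205 40 [533.26 174.66 207.7 ]
210 20 [532.95 174.23 212.13]
head front 1581 [532.82471874 175.70305715 245.19205178]
boss ((533.4336547851562, 178.85252380371094), (44.60899353027344, 43.953041076660156), 79.90877532958984) [533.39734 178.4065 ]
[  4   6  13  12 125] [254.072 179.512]
hole (np.float64(254.0), np.float64(179.5)) [[533.35101772 178.30990857  97.4       ]] mm 13.0
```

The screw axis is at (533.45,178.75) and the hole at (533.4,178.4), so a shift of (-0.1,-0.4) is needed. Rim contact would show at TCP z≈126 and the hole bottom at ≈110. Now a guarded descent.

Run:
```python
from h import *
s=read_state(); R0=s['tool_rot']
tgt=np.array([532.2,177.45]); cmd=tgt.copy()
movel([*cmd,136]); wait(.3); s=read_state(); print(s['eef_pos'],s['ft_force'],s['qpos'].round(3))
cmd+=tgt-s['eef_pos'][:2]
movel([*cmd,134],max_speed=20); wait(.2); s=read_state(); print(s['eef_pos'],s['ft_force'])
f0=s['ft_force']
hit=movel([*cmd,106],max_speed=25,guard=5); wait(.2); s=read_state(); print(hit,s['time'],s['eef_pos'],s['ft_force']-f0,s['torque'],s['finger_gap'],s['qpos'].round(3))
c=snap('wrist','w4')
```

```text
[532.45180746 177.48352644 136.55494347] [ 0.17735425 -0.0584113  -0.52322924] [ 0.03   0.583 -0.644  1.817  0.441  0.889  2.226]
[531.93725471 177.41335798 133.99702259] [-0.6933497  -0.29336608 -0.94608458]
True 12.875 [531.96324619 177.47263062 108.36385358] [ 0.2976285  -0.47522313  7.41407791] [-0.03702218  0.13134752 -0.02847725] 18.15163457541526 [ 0.013  0.62  -0.622  1.838  0.474  0.838  2.198]
```

View pics/w4.png

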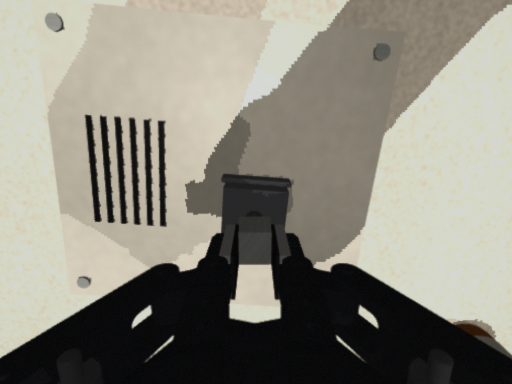

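The tip went 16 mm in and met the bottom at TCP z≈110, with about 7 N. In the view the head stands centred over the boss at (255,240). Next I press to about 20 N and try the first turn step.

```bash
cat > turn.py <<'E'
from h import *
import sys,json
F0=-0.946; XY=[532.0,177.45]
def F(): return np.mean([(wait(.02),read_state()['ft_force'][2])[1] for _ in range(4)])-F0
def th(): a=read_state()['tool_rot']; return np.arctan2(a[1,0],a[0,0])
def go(z,step):
    q=inverse_kinematics([*XY,z],R(th())); q=np.array(q); q[6]-=step; goto_joints(q)
def rep(z):
    s=read_state(); f=F(); print('t%.2f z_cmd %.2f eef %s F %.1f tz %.3f th %.3f q7 %.2f gap %.1f'%(s['time'],z,s['eef_pos'].round(2),f,s['torque'][2],th(),s['qpos'][6],s['finger_gap'])); return f
E
python3 - <<'E'
from turn import *
z=read_state()['eef_pos'][2]; f=F()
for i in range(6):
    if f>18: break
    z-=min((20-f)/5*.7,1.0); movel([*XY,z],max_speed=10); wait(.15); f=rep(z)
go(z-.3,.3); z-=.3; wait(.1); f=rep(z)
json.dump([z,f],open('st.json','w'))
E
```

```text
t13.39 z_cmd 107.35 eef [532.23 177.67 107.75] F 10.1 tz 0.019 th 3.045 q7 2.20 gap 17.8
t13.86 z_cmd 106.35 eef [532.29 177.68 106.94] F 13.5 tz 0.016 th 3.045 q7 2.20 gap 18.1
t14.32 z_cmd 105.44 eef [532.37 177.82 106.22] F 16.1 tz -0.005 th 3.045 q7 2.20 gap 17.9
t14.79 z_cmd 104.89 eef [532.4  177.86 105.75] F 18.4 tz 0.041 th 3.045 q7 2.20 gap 18.1
t15.36 z_cmd 104.59 eef [532.17 178.12 105.45] F 18.8 tz -0.025 th 2.745 q7 1.89 gap 18.1
```

Run:
```python
from turn import *
z,f=json.load(open('st.json'))
z-=.25
for i in range(10):
    dz=.4+np.clip((20.5-f)/7,-.5,.5); z-=dz; go(z,.4); f=rep(z)
    if f>25 or f<14 or read_state()['qpos'][6]<-1.95: break
json.dump([z,f],open('st.json','w'))
```

```text
t15.91 z_cmd 103.69 eef [532.06 178.65 104.65] F 20.0 tz 0.043 th 2.346 q7 1.49 gap 17.8
t16.46 z_cmd 103.21 eef [532.14 179.23 104.3 ] F 19.0 tz 0.021 th 1.947 q7 1.09 gap 17.9
t17.01 z_cmd 102.60 eef [532.44 179.6  103.86] F 20.0 tz 0.001 th 1.548 q7 0.69 gap 17.6
t17.56 z_cmd 102.14 eef [532.75 179.87 103.49] F 19.7 tz 0.061 th 1.149 q7 0.29 gap 17.8
t18.11 z_cmd 101.62 eef [533.15 179.93 103.13] F 19.3 tz -0.002 th 0.750 q7 -0.11 gap 18.2
t18.66 z_cmd 101.05 eef [533.46 179.81 102.67] F 19.7 tz 0.065 th 0.350 q7 -0.51 gap 17.8
t19.21 z_cmd 100.54 eef [533.71 179.67 102.2 ] F 20.0 tz 0.010 th -0.049 q7 -0.91 gap 18.1
t19.76 z_cmd 100.07 eef [533.94 179.43 101.78] F 19.9 tz -0.014 th -0.448 q7 -1.30 gap 17.6
t20.31 z_cmd 99.58 eef [534.06 179.2  101.32] F 20.5 tz -0.022 th -0.848 q7 -1.71 gap 17.5
t20.86 z_cmd 99.19 eef [534.09 178.83 100.85] F 20.4 tz -0.001 th -1.248 q7 -2.11 gap 18.0
```

The force stayed at 19–20.5 N. The tool sank about 4.5 mm over 4.3 rad, net of spring, so the thread was cut throughout. Now I unload straight up without turning, and release.

Run:
```python
from turn import *
s=read_state(); print(s['ft_force']); p=s['eef_pos']; Rc=R(th()); t0=th(); xy=p[:2]; z,_=json.load(open('st.json'))
for i in range(8):
    f=F()
    if f<1.5: break
    z+=min(max(f,1.5)/5*1.0,1.5); movel([*xy,z],max_speed=12); wait(.15); s=read_state(); f=rep(z); print(s['ft_force'].round(1))
print('dth',th()-t0)
```

```text
[ 3.22364276  1.72949911 19.56772485]
t21.54 z_cmd 100.69 eef [535.38 179.56 101.82] F 16.9 tz -0.033 th -1.248 q7 -2.10 gap 17.9
[ 1.  -0.5 15.9]
t22.10 z_cmd 102.19 eef [535.18 179.39 103.01] F 12.0 tz -0.005 th -1.248 q7 -2.10 gap 18.0
[ 1.3  0.9 11.7]
t22.66 z_cmd 103.69 eef [534.95 179.28 104.2 ] F 7.0 tz 0.009 th -1.248 q7 -2.10 gap 18.1
[2.2 0.7 6.7]
t23.21 z_cmd 105.12 eef [534.26 178.97 105.16] F 3.8 tz 0.014 th -1.248 q7 -2.10 gap 17.7
[1.4 1.  2.7]
t23.74 z_cmd 105.85 eef [534.06 178.84 105.79] F 1.1 tz 0.030 th -1.248 q7 -2.10 gap 17.7
[2.3 0.3 0.8]
t24.27 z_cmd 106.23 eef [534.04 178.84 106.15] F -0.3 tz -0.033 th -1.248 q7 -2.10 gap 17.8
[ 1.1  2.1 -1.5]
dth -3.740195619328368e-05
```

With the force at zero, TCP z is 106.05, against about 109.85 before cutting. That is about 3.8 mm sunk, or about 3.8 rad (more than π). Release, retreat and check.

Run:
```python
from turn import *
open_gripper(); s=read_state(); print(s['time'],s['finger_gap'],s['ft_force'],s['eef_pos'])
p=s['eef_pos']; movel([p[0],p[1],205],max_speed=80); 
c=snap('wrist','w5'); n=toprect(c,122,150,(533.5,178.5),25); print('head',n); print('boss',toprect(c,92,101,(533,178),36)[:3])
movep([440,-60,330],R(0)); wait(.3)
s=read_state(); print(s['time'],s['eef_pos'])
sd=snap('side','side1'); t=snap('top','top1')
a=cv2.resize(c['image'][120:300,160:350],(380,360)); b=cv2.resize(sd['image'][170:260,160:255],(380,360),interpolation=2)
cv2.imwrite('pics/fin.png',np.hstack([a,b]))
```

```text
25.075 85.24729535594415 [ 0.0405742  -0.05276081  0.4801933 ] [534.1291809  178.79562826 106.24914153]
head (np.int64(548), np.float64(134.96724281126666), array([534.46090634, 179.35170893, 134.22346599]), ((534.159912109375, 179.41586303710938), (22.242353439331055, 19.672473907470703), 18.442338943481445), (np.int64(242), np.int64(264), np.int64(180), np.int64(204)))
boss (np.int64(1248), np.float64(97.64999850470863), array([538.09163671, 180.4254454 ,  97.56490671]))
28.4583 [440.04710324 -59.77293032 329.93873247]
```

View pics/fin.png

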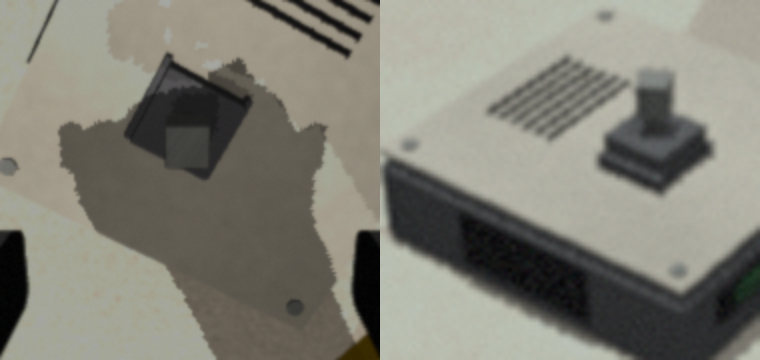

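View pics/side1.png

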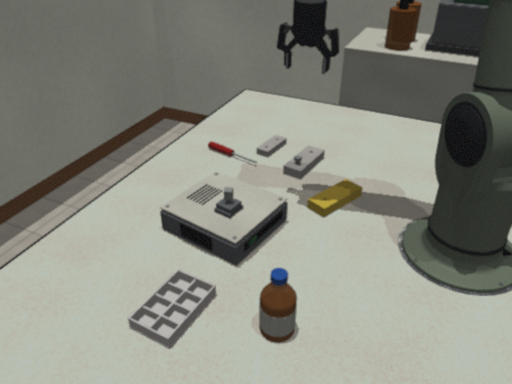

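The screw stands upright in the boss (side view, 228,195), and everything else is where it was. The head top is at z≈135.0, against 139.5 uncut, which is about 4.3 mm sunk. I hand in.

```bash
python3 -c "
from workcell import *
print(finish_job())"
```

```text
the job is handed in; nothing more can be done
None
```

The square-headed screw is standing upright in the pilot hole with its first thread cut, and I handed the job in at about 28.5 s of robot time.

- **Placing:** I took the screw from the large grey rack. It went about 16 mm into the hole before meeting uncut material, without catching the rim.
- **Pressing and turning:** I turned it clockwise by 4.3 rad in 11 steps. The readings, taken after each step, were 18.8–20.5 N; I did not log the force during the motions themselves.
- **Release:** I took the load off straight up without turning back, opened the gripper and moved the arm clear.

**Last checks:** The screw is standing with nothing touching it, and the other things look unmoved in the side view.

**Thread depth:** The two measurements disagree slightly. The tool height at zero force gives about 3.8 mm sunk, and the head-top height from the wrist camera about 4.3 mm. Both are past the half turn (3.14 mm).

**Position:** The final camera reading puts the head about 1 mm off the hole centre I measured before inserting. That is within the calibration error and the play in the hole.

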